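Work loose the seized strap clamp and lift out the carving

TASK

The rusty winged knob that holds the clamp strap over the carved blank has seized: rock it back and forth in small arcs, easing off whenever it jams so that its stud is never wrung, until it breaks free. Then turn it a quarter turn anticlockwise (seen from above), so that the strap stands square to the blank and well clear of it, lift the blank out of its cradle and set it down gently, upright, in the middle of the cork mat. Leave the gouge, the wax jar and the little carved figure alone.

Things in the scene. Friction and masses are not known exactly. Their poses are not given: they have to be found in the camera images.
- knob_grip (a point): Grip point of the winged knob: on its vertical axis, 102 mm above the table, 11 mm below the top of its blade, an upright rusty iron plate 54 mm long (along this point's x), 11 thick (y) and 27 high. The blade stands on a hub (radius 16 mm) whose top is 16 mm below this point: keep fingertips that straddle the blade above it. z is up.
- strap_tip (a point): Middle of the free end of the clamp strap, at its mid-height, 76 mm above the table. The flat iron strap, 22 mm wide and 6 thick, is one piece with the knob, under its hub; it reaches 62 mm from the knob's axis along the x axis of the grip point. x points outward along the strap.
- spindle (a joint): Angle of the spindle that knob and strap turn on, rad: 0 with the strap lengthwise over the blank, growing anticlockwise seen from above, end stop 1.65. Seized, it swings only between jams about 0.16 either side of 0. Each time it is taken to the other jam and kept there 0.3 s rust crumbles (unseen); after 4 to 7 swings, never by force one way, the jams go. Rubbing throughout: 0.08 N m.
- stud (a joint): Elastic twist of the stud between spindle and knob, rad, 0 when unloaded (knob and strap then stand at the spindle's angle): 0.1 rad for each 0.5 N m of turning moment put on the knob, positive anticlockwise. At 0.1 rad (0.5 N m) either way the stud is wrung, which spoils the job; 0.2 N m is ample to feel a jam.
- jig: Plywood jig board fixed to the table, 260 x 150 x 18 mm; origin at the centre of its underside, x along its length. The clamp's axis is at x = -50 mm, y = 0, on a post of 17 mm radius; the cradle for the blank is centred at x = +45 mm, y = 0: low strips all round, tops 36 mm above the table.
- blank: Pale wood carving blank loose in the cradle, 0.15 to 0.31 kg, 120 long (x), 44 wide (y), 52 mm high; origin at the centre of its underside, 18 mm above the table at the start. Square ends 30 mm long; the roped middle, 60 mm long, is 36 mm wide, its top about 46 mm above the origin: grip it there, across y. With the strap 3 mm over its end it cannot be lifted out.
- mat: Cork mat fixed to the table, 200 (x) x 150 (y) x 6 mm thick; origin at the centre of its underside.
- gouge: Bystander: carving gouge with turned wooden handle, about 210 mm long, 26 mm thick, lying loose; origin under its middle, x towards the blade.
- wax: Bystander: jar of wax, 60 mm across, 60 mm high; origin at the centre of its underside.
- figure: Bystander: small turned wooden figure with a hat, 60 mm across the foot, 122 mm high; origin at the centre of its underside.

How it is judged:
By the outcome, as a careful person would: the job done as asked, in the order asked, and still so for the second after the job is handed in, with the robot touching nothing.
It also fails if it takes over 72 s, if anything falls off the work surface, if the arm or the gripper's body presses on something with over 40 N, if the wrist force passes 120 N, or if a joint passes its speed limit or range.

ROBOT

A 6-joint arm with a two-finger parallel gripper is mounted at the origin on the work surface. World frame = base frame: x ahead of the robot, y to its left, z up, the work surface at z = 0. Lengths are in m, angles in rad, forces in N, time in s.
With the tool pointing down it reaches from about 0.35 to 1 m from the base axis. Payload 7.1 kg.
Tool frame: the origin (TCP) lies on the centre line of the jaws, within the pads' length; the fingertips stand 22 mm ahead of it and the grasp point (between the pads) lies 3 mm ahead of it (bot.finger_overhang is the distance from the TCP to the fingertips, in m); z points along the fingers, y is the line along which they close (so a half turn about z gives the same grasp; the last joint's range is limited). The gripper opens to 85 mm and grips with 20 to 120 N. Pads are 22 mm wide; open, the fingers measure 114 mm over their backs; the gripper's body (76 mm by 85 mm) begins 54 mm behind the grasp point. The pads swing forward as they close: fully open they stand 13 mm farther back than shut.
Start: joints at [1.111, 0.423, 1.63, -0, 1.089, -0.019], TCP at [0.267, 0.565, 0.253] pointing down, gripper open.
Joint ranges: [-3, 3], [-0.9, 2.11], [0.09, 2.58], [-1.31, 4.45], [0.11, 2.69], [-2.54, 2.54]. Speed limits (rad/s): [2.39, 2.39, 3.01, 3.14, 3.14, 3.14].

INTERFACE

Orientations are given as a unit quaternion [x, y, z, w].
In Python, from rig import bot gives the robot as it stands.
- The arm moves only by the tool apply_moves, never from a script. Its argument "plan" is a list of rows, each an object of numbers: "x", "y", "z": the shift along the tool's x, y, z in mm; "rx", "ry", "rz": the turn, a rotation vector about the tool's x, y, z in units of 5 degrees (1.0 is 5 degrees). In form: [{"x": .., "y": .., "z": .., "rx": .., "ry": .., "rz": ..}, ...]. A call has 1 to 20 rows; each row shifts and turns the commanded pose from where the row before left it, along the tool's axes as they then stand; what a row does not reach is not made up. A row lasts 1/10 s, in which the tool goes at most 50 mm and 8.59 degrees, less where a joint would pass 70% of its speed; a pose out of reach is approached as far as the arm can. A call is refused whole if a number of a shift passes 50 or a number of a turn 1, either way. A call with a gripper value outside its range is refused whole. "claw" is the opening, from -1 (shut) to 1 (fully open), so that 0 is half open, set as the call begins (left out, the last holds). The fingers move at their own pace and stop on an object; "grip_force" is the grip in N (left out, the last holds). Time passes only in rows, so rows that do not move let the fingers close. It gives the time, the measured TCP pose, the force, the opening and the grip force at its end, in the units of the state.
- bot.get_obs(): the state, without advancing time (a new reading comes with each control period).
- bot.camera(name): name is "scene" or "top" or "wrist"; returns a dict with "color" (420x560x3 uint8, blue, green, red), "mtx" (3x3 intrinsics, pixels), "view" (4x4, takes a point from world to camera coordinates). Camera axes: x right, y down, z forward; pixel columns grow to the right and rows downward; lengths in m; the calibration is good to about 2 mm. A picture is of the moment at which its call begins. There is no depth.
- bot.hand_in(): hands the job in; it is judged then, once.
The state is a dict: "clock": time; "joints": joint angles; "joint_velocities": joint speeds; "joint_torque": joint torques, N m; "position": TCP position; "ee_rot": TCP orientation; "contact_force": force on the tool from outside, world axes, zero at the start; "wrist_torque": the same for the moment, N m; "finger_gap": opening from 0.0 (shut) to 1.0 (fully open); "gripper_force": force on a finger pad.
Only numpy, scipy, OpenCV 4.12 (cv2) and the standard library are available. Lean on these libraries where they do the work, as an engineer would, in place of code of your own. Each camera call takes 0.05 s, during which the arm holds its last target. There are 200 camera calls.

## Working session

There is one attempt and no reset: what is moved stays moved. The work goes in short steps, Python scripts to look and compute and a tool call to move; the robot and the scene stay as the last step left them, time stands still between calls to the robot, and variables do not carry over. Pictures are saved under pics/ and viewed, at most 10 in all, crops included, and the job is handed in when it is done.

Besides the shell and the picture viewer there is one more tool, called after "Call:" by a JSON object that holds its "op" and its "data", one argument or row to a line. apply_moves: Moves the arm, as the interface text tells. Its arguments: {"type":"object","properties":{"plan":{"type":"array","items":{"type":"object","properties":{"x":{"type":"number"},"y":{"type":"number"},"z":{"type":"number"},"rx":{"type":"number"},"ry":{"type":"number"},"rz":{"type":"number"}}}},"claw":{"type":"number"},"grip_force":{"type":"number"}},"required":["plan"]}

```bash
mkdir -p pics; ls; python3 - <<'E'
from rig import bot
import cv2,json
o=bot.get_obs();print({k:(v if not hasattr(v,'tolist') else v.tolist()) for k,v in o.items()},bot.finger_overhang)
for n in("scene","top"):
    c=bot.camera(n);cv2.imwrite(f"pics/{n}0.png",c["color"]);print(n,c["mtx"],c["view"])
E
```

```text
pics
{'clock': 0.0, 'joints': [1.1109968287663419, 0.42386430398972225, 1.6306878109608904, 2.9410521169732832e-06, 1.0885769444001814, -0.01898478685468834], 'joint_velocities': [-0.0008453329251541797, -0.0015239728060817551, 0.0005087727850876685, 0.0007751874019016722, 0.0005505412872349803, -0.00029030231966439336], 'joint_torque': [-0.002832178943208419, -55.7369327545166, -28.173927068710327, -0.00013244255569588859, 0.007424320501741022, 1.77900744802173e-05], 'position': [0.2664155863868275, 0.5648143642820368, 0.25253186404167816], 'ee_rot': [0.21862774416218, 0.9758080340647493, -0.0007459866214741337, -0.0001834153922819462], 'contact_force': [0.5469490526954823, -0.3240910377816861, 1.0211514765676846], 'wrist_torque': [-0.009344594516298658, 0.017670657475696648, 0.033997801260056706], 'gripper_force': 0.0, 'finger_gap': 0.9967208947263989} 0.022
scene [[465.77682674   0.         275.11354578]
 [  0.         465.77682674 207.26330825]
 [  0.           0.           1.        ]] [[ 0.02561364  0.99966504  0.00370742  0.06611047]
 [ 0.68084011 -0.01472885 -0.73228396 -0.33486757]
 [-0.73198407  0.02128062 -0.68098932  1.72653307]
 [ 0.          0.          0.          1.        ]]
top [[546.52982797   0.         279.57439114]
 [  0.         546.52982797 217.60444234]
 [  0.           0.           1.        ]] [[-0.00872769 -0.99994993  0.004896   -0.08263358]
 [-0.97684251  0.00747905 -0.21382884  0.62233087]
 [ 0.21378151 -0.00664886 -0.97685887  1.23964851]
 [ 0.          0.          0.          1.        ]]
```

View pics/scene0.png

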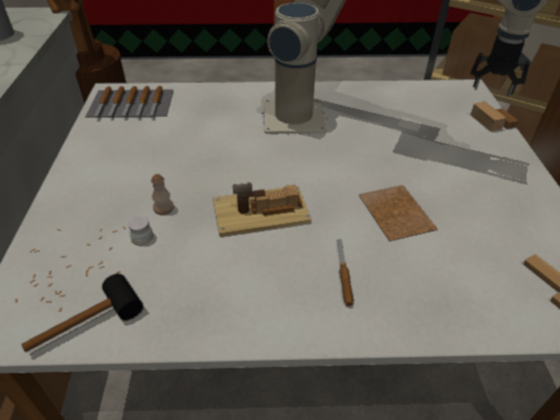

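View pics/top0.png

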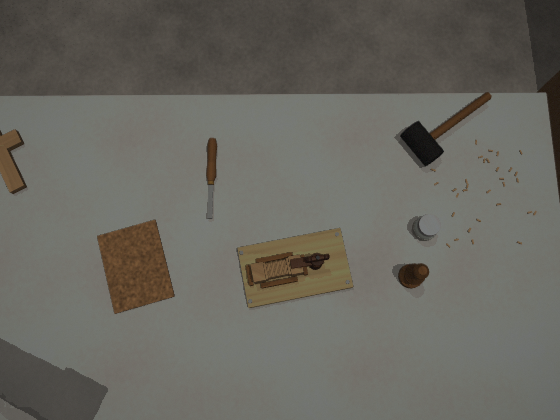

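The top view shows the jig with corners near (237,247), (341,229), (353,287) and (248,306). The knob is at about (317,260), on the right end, and the blank lies to its left. The mat is centred near (136,266), the gouge near (211,178), the wax at (427,227) and the figure at (412,275).

```bash
cat > h.py <<'E'
import numpy as np,cv2
from scipy.spatial.transform import Rotation as R
def ray(c,uv,z):
    V=c["view"];o=-V[:3,:3].T@V[:3,3]
    d=V[:3,:3].T@np.linalg.inv(c["mtx"])@np.r_[uv,1.]
    return o+d*(z-o[2])/d[2]
def proj(c,p):
    q=c["view"][:3,:3]@np.asarray(p)+c["view"][:3,3];q=c["mtx"]@q;return q[:2]/q[2]
def rect(c,mask,z):
    cs,_=cv2.findContours(mask,cv2.RETR_EXTERNAL,cv2.CHAIN_APPROX_NONE)
    k=max(cs,key=cv2.contourArea)[:,0]
    P=np.array([ray(c,p,z)[:2] for p in k.astype(float)],np.float32)
    return cv2.minAreaRect(P*1000)
E
python3 - <<'E'
from rig import bot
from h import *
c=bot.camera("top");hsv=cv2.cvtColor(c["color"],cv2.COLOR_BGR2HSV)
m=cv2.inRange(hsv,(5,60,40),(35,255,255));m=cv2.morphologyEx(m,cv2.MORPH_CLOSE,np.ones((5,5)))
for n,(a,b,x,y),z in(("jig",(225,220,365,315),.018),("mat",(85,210,185,320),.006)):
    mm=np.zeros_like(m);mm[b:y,a:x]=m[b:y,a:x];print(n,rect(c,mm,z))
    
for n,uv,z in(("knobtop",(317,259),.113),("wax",(427,225),.06),("fig",(409,279),.0),("gouge",(211,178),.013)):print(n,ray(c,uv,z))
im=cv2.resize(c["color"][225:310,230:360],None,fx=6,fy=6,interpolation=cv2.INTER_CUBIC);cv2.imwrite("pics/jig.png",cv2.convertScaleAbs(im,alpha=1.7))
E
```

```text
jig ((508.955078125, -123.3924560546875), (150.45669555664062, 259.70947265625), 10.593057632446289)
mat ((517.4276733398438, 268.4501647949219), (199.63775634765625, 149.8372039794922), 15.78916072845459)
knobtop [ 0.51485169 -0.17152804  0.113     ]
wax [ 0.60238312 -0.44173235  0.06      ]
fig [ 0.47932704 -0.40530747  0.        ]
gouge [0.73756087 0.08465881 0.013     ]
```

View pics/jig.png

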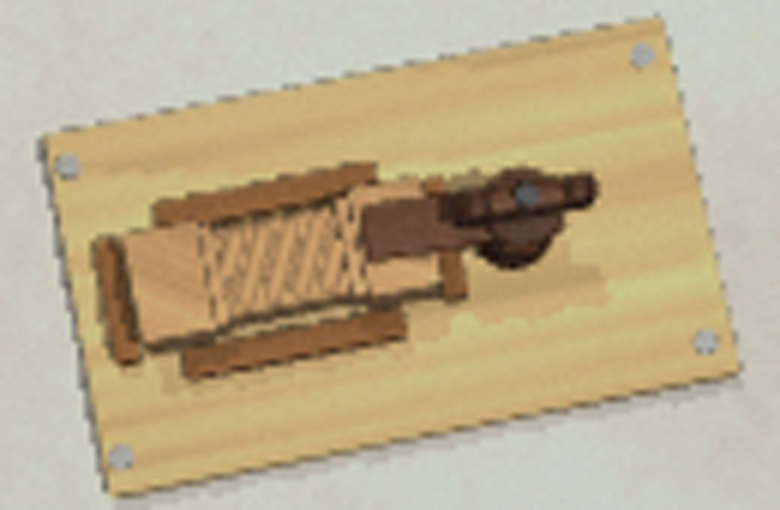

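```bash
cat >> h.py <<'E'
def go(o,p,yaw):
    "tool shift mm & turn units (do shift first) to TCP p pointing down, tool y at yaw deg"
    r=R.from_quat(o["ee_rot"]);d=r.inv().apply(np.asarray(p)-o["position"])*1000
    y=np.deg2rad(yaw);Y=np.array([np.cos(y),np.sin(y),0]);Z=np.array([0,0,-1.])
    T=R.from_matrix(np.c_[np.cross(Y,Z),Y,Z]);print("shift",d.round(1),"turn",(np.rad2deg((r.inv()*T).as_rotvec())/5).round(2))
E
python3 - <<'E'
from rig import bot
from h import *
go(bot.get_obs(),(.517,-.172,.25),10.6)
E
```

```text
shift [-541.  -559.6    3.4] turn [-1.000e-02  1.000e-02  1.083e+01]
```

Call:
{"op": "apply_moves", "data": {
  "plan": [
    {"x": -27,"y": -28},
    {"x": -27,"y": -28},
    {"x": -27,"y": -28},
    {"x": -27,"y": -28},
    {"x": -27,"y": -28},
    {"x": -27,"y": -28},
    {"x": -27,"y": -28},
    {"x": -27,"y": -28},
    {"x": -27,"y": -28},
    {"x": -27,"y": -28},
    {"x": -27,"y": -28},
    {"x": -27,"y": -28},
    {"x": -27,"y": -28},
    {"x": -27,"y": -28},
    {"x": -27,"y": -28},
    {"x": -27,"y": -28},
    {"x": -27,"y": -28},
    {"x": -27,"y": -28},
    {"x": -27,"y": -28},
    {"x": -27,"y": -28}
  ]
}}

```text
schema error: expected keys x, y, z, rx, ry, rz
```

Call:
{"op": "apply_moves", "data": {
  "plan": [
    {"rz": 1},
    {"rz": 1},
    {"rz": 1},
    {"rz": 1},
    {"rz": 1},
    {"rz": 1},
    {"rz": 1},
    {"rz": 1},
    {"rz": 1},
    {"rz": 1},
    {"rz": 0.8},
    {}
  ]
}}

```text
schema error: expected keys x, y, z, rx, ry, rz
```

```bash
python3 - <<'E'
from rig import bot
from h import *
o=bot.get_obs();print(o["clock"],o["position"],o["joints"]);go(o,(.518,-.1725,.25),10.6)
c=bot.camera("wrist")
j=np.deg2rad(100.6);jx=np.array([np.cos(j),np.sin(j),0]);K=np.array([.5182,-.1726,0])
for n,p in(("axis.113",K+[0,0,.113]),("blade+",K+.027*jx+[0,0,.113]),("blade-",K-.027*jx+[0,0,.113]),("strap",K+.062*jx+[0,0,.079]),("blank",K+.095*jx+[0,0,.064])):print(n,proj(c,p))
cv2.imwrite("pics/w1.png",cv2.convertScaleAbs(c["color"],alpha=1.6))
E
```

```text
0.15 [0.26646832 0.56493074 0.25273316] [ 1.11101134e+00  4.23674840e-01  1.63047662e+00 -1.59798290e-05
  1.08859303e+00 -1.90186058e-02]
shift [-542.1 -559.6    3.4] turn [-1.000e-02  1.000e-02  1.083e+01]
axis.113 [-148.68200132  592.64472802]
blade+ [-136.64968435  585.50685902]
blade- [-160.44423556  599.62237723]
strap [-92.85329181 542.32344784]
blank [-67.24797626 519.96438954]
```

View pics/w1.png

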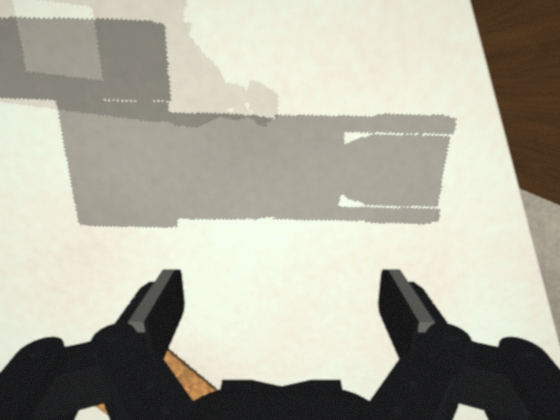

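The picture shows only the arm's shadow and the fingertips near (170,290) and (395,290), because the moves were refused. I need to give all six keys in every row.

Call:
{"op": "apply_moves", "data": {
  "plan": [
    {"x": -27,"y": -28,"z": 0,"rx": 0,"ry": 0,"rz": 0},
    {"x": -27,"y": -28,"z": 0,"rx": 0,"ry": 0,"rz": 0},
    {"x": -27,"y": -28,"z": 0,"rx": 0,"ry": 0,"rz": 0},
    {"x": -27,"y": -28,"z": 0,"rx": 0,"ry": 0,"rz": 0},
    {"x": -27,"y": -28,"z": 0,"rx": 0,"ry": 0,"rz": 0},
    {"x": -27,"y": -28,"z": 0,"rx": 0,"ry": 0,"rz": 0},
    {"x": -27,"y": -28,"z": 0,"rx": 0,"ry": 0,"rz": 0},
    {"x": -27,"y": -28,"z": 0,"rx": 0,"ry": 0,"rz": 0},
    {"x": -27,"y": -28,"z": 0,"rx": 0,"ry": 0,"rz": 0},
    {"x": -27,"y": -28,"z": 0,"rx": 0,"ry": 0,"rz": 0},
    {"x": -27,"y": -28,"z": 0,"rx": 0,"ry": 0,"rz": 0},
    {"x": -27,"y": -28,"z": 0,"rx": 0,"ry": 0,"rz": 0},
    {"x": -27,"y": -28,"z": 0,"rx": 0,"ry": 0,"rz": 0},
    {"x": -27,"y": -28,"z": 0,"rx": 0,"ry": 0,"rz": 0},
    {"x": -27,"y": -28,"z": 0,"rx": 0,"ry": 0,"rz": 0},
    {"x": -27,"y": -28,"z": 0,"rx": 0,"ry": 0,"rz": 0},
    {"x": -27,"y": -28,"z": 0,"rx": 0,"ry": 0,"rz": 0},
    {"x": -27,"y": -28,"z": 0,"rx": 0,"ry": 0,"rz": 0},
    {"x": -27,"y": -28,"z": 0,"rx": 0,"ry": 0,"rz": 0},
    {"x": -27,"y": -28,"z": 0,"rx": 0,"ry": 0,"rz": 0}
  ]
}}

```text
clock: 2.2
position: [0.5162, -0.1733, 0.2532]
ee_rot: [0.219, 0.976, 0.0, -0.0]
contact_force: [0.1, 0.9, 0.2]
finger_gap: 1.0
gripper_force: 0.0
```

Call:
{"op": "apply_moves", "data": {
  "plan": [
    {"x": 0,"y": 0,"z": 0,"rx": 0,"ry": 0,"rz": 1},
    {"x": 0,"y": 0,"z": 0,"rx": 0,"ry": 0,"rz": 1},
    {"x": 0,"y": 0,"z": 0,"rx": 0,"ry": 0,"rz": 1},
    {"x": 0,"y": 0,"z": 0,"rx": 0,"ry": 0,"rz": 1},
    {"x": 0,"y": 0,"z": 0,"rx": 0,"ry": 0,"rz": 1},
    {"x": 0,"y": 0,"z": 0,"rx": 0,"ry": 0,"rz": 1},
    {"x": 0,"y": 0,"z": 0,"rx": 0,"ry": 0,"rz": 1},
    {"x": 0,"y": 0,"z": 0,"rx": 0,"ry": 0,"rz": 1},
    {"x": 0,"y": 0,"z": 0,"rx": 0,"ry": 0,"rz": 1},
    {"x": 0,"y": 0,"z": 0,"rx": 0,"ry": 0,"rz": 1},
    {"x": 0,"y": 0,"z": 0,"rx": 0,"ry": 0,"rz": 0.8},
    {"x": 0,"y": 0,"z": 0,"rx": 0,"ry": 0,"rz": 0}
  ]
}}

```text
clock: 3.4
position: [0.516, -0.1716, 0.2532]
ee_rot: [0.638, 0.77, -0.0, -0.0]
contact_force: [0.7, 0.3, 0.2]
finger_gap: 0.999
gripper_force: 0.0
```

```bash
python3 - <<'E'
from rig import bot
from h import *
o=bot.get_obs();print(o["clock"],o["position"],o["joints"]);go(o,(.518,-.1725,.25),10.6)
c=bot.camera("wrist")
j=np.deg2rad(100.6);jx=np.array([np.cos(j),np.sin(j),0]);K=np.array([.5182,-.1726,0])
for n,p in(("axis.113",K+[0,0,.113]),("blade+",K+.027*jx+[0,0,.113]),("blade-",K-.027*jx+[0,0,.113]),("strap",K+.062*jx+[0,0,.079]),("blank",K+.095*jx+[0,0,.064])):print(n,proj(c,p))
cv2.imwrite("pics/w2.png",cv2.convertScaleAbs(c["color"],alpha=1.6))
E
```

```text
3.4 [ 0.51597393 -0.17159893  0.2532032 ] [-3.42944708e-01  3.04768022e-01  1.81021129e+00 -1.74492056e-05
  1.02687688e+00 -5.29860537e-01]
shift [-1.3  1.8  3.2] turn [-0.   -0.    0.02]
axis.113 [282.13573575 199.01871573]
blade+ [282.25440126 165.90383029]
blade- [282.02429733 230.11680493]
strap [282.26536616 116.14734214]
blank [282.34286001  74.78208503]
```

View pics/w2.png

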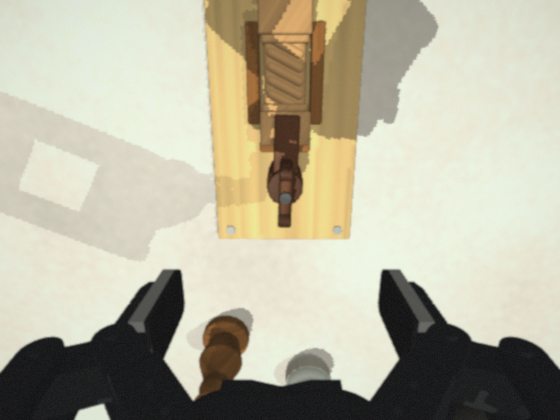

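The knob's bolt shows at (286,199), the strap tip at about (287,117) and the rear end of the blade at (284,226). That is about 4 px right of the prediction, so I'll measure it with a mask.

```bash
python3 - <<'E'
from rig import bot
from h import *
c=bot.camera("wrist");im=c["color"].astype(int);hsv=cv2.cvtColor(c["color"],cv2.COLOR_BGR2HSV)
m=((im.max(2)<62)).astype(np.uint8);m[:105]=0;m[235:]=0;m[:,:255]=0;m[:,315:]=0
for r in range(110,232,6):
    x=np.flatnonzero(m[r]);print(r,(x.min(),x.max()) if len(x) else None,end=" ")
print()
for n,uv,z in(("bolt",(286,199),.113),("bladeend",(284.5,226),.113),("strap tip",(287,117),.079),("screwL",(231,230),.018),("screwR",(337.5,230),.018)):
  p=ray(c,uv,z);j=np.deg2rad(100.6);d=p[:2]-[.509,-.1234];print(n,p,"jig xy",d@[np.cos(j),np.sin(j)],d@[-np.sin(j),np.cos(j)])
t=bot.camera("scene")
for p in ((.5182,-.1726,.113),):print("scene",proj(t,p))
t=bot.camera("top");print(proj(t,(.5182,-.1726,.113)))
E
```

```text
110 (np.int64(255), np.int64(311)) 116 (np.int64(255), np.int64(298)) 122 (np.int64(255), np.int64(299)) 128 (np.int64(275), np.int64(299)) 134 (np.int64(275), np.int64(299)) 140 (np.int64(274), np.int64(298)) 146 (np.int64(274), np.int64(299)) 152 (np.int64(281), np.int64(298)) 158 (np.int64(281), np.int64(297)) 164 (np.int64(271), np.int64(297)) 170 (np.int64(269), np.int64(299)) 176 (np.int64(268), np.int64(300)) 182 (np.int64(268), np.int64(301)) 188 (np.int64(278), np.int64(296)) 194 (np.int64(278), np.int64(296)) 200 (np.int64(275), np.int64(294)) 206 (np.int64(280), np.int64(289)) 212 (np.int64(279), np.int64(289)) 218 (np.int64(279), np.int64(289)) 224 (np.int64(279), np.int64(289)) 230 None 
bolt [ 0.52126631 -0.17201292  0.113     ] jig xy -0.050039762798096604 -0.003114580130737092
bladeend [ 0.52455749 -0.19515337  0.113     ] jig xy -0.07339074640194096 -0.002092872406736456
strap tip [ 0.510726   -0.11162459  0.079     ] jig xy 0.01125696771355115 -0.003862644773873832
screwL [ 0.47461382 -0.24948573  0.018     ] jig xy -0.11760873846768218 0.05699303424667774
screwR [ 0.59257305 -0.22685754  0.018     ] jig xy -0.11706545094893309 -0.06311575185970592
scene [241.0094518 184.3670621]
[317.43732203 257.53215321]
```

Call:
{"op": "apply_moves", "data": {
  "plan": [
    {"x": -0.5,"y": 1.8,"z": 30,"rx": 0,"ry": 0,"rz": 0},
    {"x": 0,"y": 1.7,"z": 30,"rx": 0,"ry": 0,"rz": 0},
    {"x": 0,"y": 0,"z": 30,"rx": 0,"ry": 0,"rz": 0},
    {"x": 0,"y": 0,"z": 0,"rx": 0,"ry": 0,"rz": 0}
  ]
}}

```text
clock: 4.0
position: [0.5171, -0.1706, 0.1599]
ee_rot: [0.637, 0.77, -0.001, -0.003]
contact_force: [0.2, -1.0, -0.1]
finger_gap: 1.0
gripper_force: 0.0
```

```bash
python3 - <<'E'
from rig import bot
from h import *
o=bot.get_obs();print(o["clock"],o["position"]);go(o,(.5198,-.1723,.112),10.6)
c=bot.camera("wrist")
for z in(.16,.14,.113):print("tool axis at",z,proj(c,[*o["position"][:2],z]))
print("K",proj(c,(.5198,-.1723,.113)))
cv2.imwrite("pics/w3.png",cv2.convertScaleAbs(c["color"],alpha=1.8))
E
```

```text
4.0 [ 0.5171251  -0.17055358  0.1599107 ]
shift [-2.4  2.6 47.9] turn [-0.07 -0.04  0.04]
tool axis at 0.16 [278.28697878 300.33125125]
tool axis at 0.14 [278.87292705 275.25838268]
tool axis at 0.113 [279.47311871 249.57603544]
K [283.71117386 253.28709533]
```

View pics/w3.png

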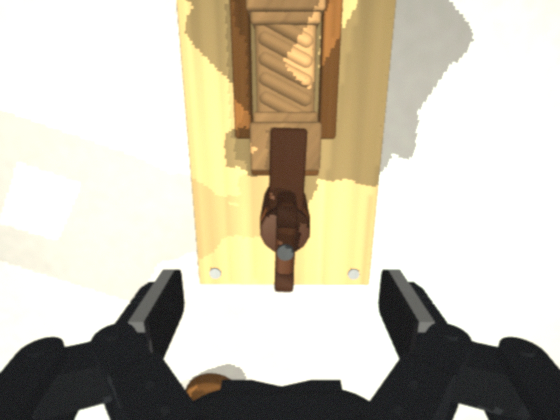

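The bolt is at (285,253) and the jaw midline at about column 281. That agrees with the estimate to about 1 mm.

Call:
{"op": "apply_moves", "data": {
  "plan": [
    {"x": 0,"y": 1,"z": 20,"rx": 0,"ry": 0,"rz": 0},
    {"x": 0,"y": 0,"z": 0,"rx": 0,"ry": 0,"rz": 0},
    {"x": 0,"y": 0,"z": 0,"rx": 0,"ry": 0,"rz": 0}
  ]
}}

```text
clock: 4.35
position: [0.5212, -0.1715, 0.1447]
ee_rot: [0.638, 0.77, 0.0, 0.001]
contact_force: [-0.1, 0.8, 0.4]
finger_gap: 1.002
gripper_force: 0.0
```

```bash
python3 - <<'E'
from rig import bot
from h import *
o=bot.get_obs();print(o["clock"],o["position"],o["contact_force"],o["wrist_torque"]);go(o,(.5203,-.1722,.112),10.6)
E
```

```text
4.35 [ 0.52118673 -0.17148493  0.1446581 ] [-0.05862885  0.75960602  0.39381844] [0.01788179 0.00452757 0.01990265]
shift [-0.5 -1.  32.7] turn [0.01 0.01 0.03]
```

Call:
{"op": "apply_moves", "data": {
  "plan": [
    {"x": 0,"y": -1,"z": 16,"rx": 0,"ry": 0,"rz": 0},
    {"x": 0,"y": 0,"z": 15,"rx": 0,"ry": 0,"rz": 0},
    {"x": 0,"y": 0,"z": 0,"rx": 0,"ry": 0,"rz": 0},
    {"x": 0,"y": 0,"z": 0,"rx": 0,"ry": 0,"rz": 0}
  ]
}}

```text
clock: 4.75
position: [0.5202, -0.1717, 0.1135]
ee_rot: [0.638, 0.77, 0.0, 0.001]
contact_force: [0.1, -0.0, 0.4]
finger_gap: 0.998
gripper_force: 0.0
```

Call:
{"op": "apply_moves", "data": {
  "plan": [
    {"x": 0,"y": 0,"z": 0,"rx": 0,"ry": 0,"rz": 0},
    {"x": 0,"y": 0,"z": 0,"rx": 0,"ry": 0,"rz": 0},
    {"x": 0,"y": 0,"z": 0,"rx": 0,"ry": 0,"rz": 0},
    {"x": 0,"y": 0,"z": 0,"rx": 0,"ry": 0,"rz": 0},
    {"x": 0,"y": 0,"z": 0,"rx": 0,"ry": 0,"rz": 0},
    {"x": 0,"y": 0,"z": 0,"rx": 0,"ry": 0,"rz": 0},
    {"x": 0,"y": 0,"z": 0,"rx": 0,"ry": 0,"rz": 0},
    {"x": 0,"y": 0,"z": 0,"rx": 0,"ry": 0,"rz": 0}
  ],
  "claw": -1,
  "grip_force": 40
}}

```text
clock: 5.55
position: [0.5194, -0.1715, 0.1125]
ee_rot: [0.638, 0.77, -0.0, -0.0]
contact_force: [-2.4, -0.7, 6.2]
finger_gap: 0.123
gripper_force: 41.7
```

```bash
cat > s.py <<'E'
from rig import bot
from h import *
o=bot.get_obs();y=R.from_quat(o["ee_rot"]).apply([0,1,0]);print(o["clock"],o["position"].round(4),"F",o["contact_force"].round(1),"T",o["wrist_torque"].round(3),"gap",o["finger_gap"],o["gripper_force"],"yaw",np.rad2deg(np.arctan2(y[1],y[0])).round(2))
E
python3 s.py
```

```text
5.55 [ 0.5194 -0.1715  0.1125] F [-2.4 -0.7  6.2] T [-0.109  0.521 -0.145] gap 0.12288406254615929 41.73090040683746 yaw 10.74
```

Call:
{"op": "apply_moves", "data": {
  "plan": [
    {"x": 0,"y": 0,"z": 0,"rx": 0,"ry": 0,"rz": -0.4},
    {"x": 0,"y": 0,"z": 0,"rx": 0,"ry": 0,"rz": -0.4},
    {"x": 0,"y": 0,"z": 0,"rx": 0,"ry": 0,"rz": 0}
  ]
}}

```text
clock: 5.85
position: [0.5194, -0.1715, 0.1125]
ee_rot: [0.61, 0.792, -0.0, -0.0]
contact_force: [-3.2, -0.5, 5.9]
finger_gap: 0.117
gripper_force: 41.8
```

```bash
python3 s.py
```

```text
5.85 [ 0.5194 -0.1715  0.1125] F [-3.2 -0.5  5.9] T [-0.122  0.479 -0.129] gap 0.11726152127601615 41.80830359458923 yaw 14.79
```

Call:
{"op": "apply_moves", "data": {
  "plan": [
    {"x": 0,"y": 0,"z": 0,"rx": 0,"ry": 0,"rz": -0.4},
    {"x": 0,"y": 0,"z": 0,"rx": 0,"ry": 0,"rz": -0.4},
    {"x": 0,"y": 0,"z": 0,"rx": 0,"ry": 0,"rz": 0}
  ]
}}

```text
clock: 6.15
position: [0.5194, -0.1715, 0.1125]
ee_rot: [0.582, 0.813, -0.0, -0.0]
contact_force: [-2.0, -0.7, 4.6]
finger_gap: 0.125
gripper_force: 41.7
```

```bash
python3 s.py
```

```text
6.15 [ 0.5194 -0.1715  0.1125] F [-2.  -0.7  4.6] T [-0.124  0.495 -0.061] gap 0.12465207437144132 41.708003282547 yaw 18.8
```

Call:
{"op": "apply_moves", "data": {
  "plan": [
    {"x": 0,"y": 0,"z": 0,"rx": 0,"ry": 0,"rz": -0.3},
    {"x": 0,"y": 0,"z": 0,"rx": 0,"ry": 0,"rz": -0.2},
    {"x": 0,"y": 0,"z": 0,"rx": 0,"ry": 0,"rz": 0}
  ]
}}

```text
clock: 6.45
position: [0.5194, -0.1715, 0.1125]
ee_rot: [0.565, 0.825, -0.0, -0.0]
contact_force: [-3.7, -0.5, 5.7]
finger_gap: 0.119
gripper_force: 41.9
```

```bash
python3 s.py
```

```text
6.45 [ 0.5194 -0.1715  0.1125] F [-3.7 -0.5  5.7] T [-0.136  0.492 -0.121] gap 0.11925283154269657 41.87933027744293 yaw 21.26
```

Call:
{"op": "apply_moves", "data": {
  "plan": [
    {"x": 0,"y": 0,"z": 0,"rx": 0,"ry": 0,"rz": -0.2},
    {"x": 0,"y": 0,"z": 0,"rx": 0,"ry": 0,"rz": 0}
  ]
}}

```text
clock: 6.65
position: [0.5194, -0.1715, 0.1125]
ee_rot: [0.557, 0.83, -0.0, -0.0]
contact_force: [-2.6, -0.4, 5.8]
finger_gap: 0.121
gripper_force: 41.9
```

```bash
python3 s.py
```

```text
6.65 [ 0.5194 -0.1715  0.1125] F [-2.6 -0.4  5.8] T [-0.124  0.474 -0.157] gap 0.12063169340956324 41.89991533756256 yaw 22.26
```

Call:
{"op": "apply_moves", "data": {
  "plan": [
    {"x": 0,"y": 0,"z": 0,"rx": 0,"ry": 0,"rz": -0.1},
    {"x": 0,"y": 0,"z": 0,"rx": 0,"ry": 0,"rz": 0}
  ]
}}

```text
clock: 6.85
position: [0.5194, -0.1715, 0.1125]
ee_rot: [0.554, 0.833, -0.0, -0.0]
contact_force: [-2.8, -1.7, 6.5]
finger_gap: 0.125
gripper_force: 42.0
```

```bash
python3 s.py
```

```text
6.85 [ 0.5194 -0.1715  0.1125] F [-2.8 -1.7  6.5] T [-0.11   0.503 -0.208] gap 0.1247755321017949 41.97329521179199 yaw 22.74
```

Call:
{"op": "apply_moves", "data": {
  "plan": [
    {"x": 0,"y": 0,"z": 0,"rx": 0,"ry": 0,"rz": 0},
    {"x": 0,"y": 0,"z": 0,"rx": 0,"ry": 0,"rz": 0},
    {"x": 0,"y": 0,"z": 0,"rx": 0,"ry": 0,"rz": 0},
    {"x": 0,"y": 0,"z": 0,"rx": 0,"ry": 0,"rz": 0.8},
    {"x": 0,"y": 0,"z": 0,"rx": 0,"ry": 0,"rz": 0.8},
    {"x": 0,"y": 0,"z": 0,"rx": 0,"ry": 0,"rz": 0.8},
    {"x": 0,"y": 0,"z": 0,"rx": 0,"ry": 0,"rz": 0.8},
    {"x": 0,"y": 0,"z": 0,"rx": 0,"ry": 0,"rz": 0.8},
    {"x": 0,"y": 0,"z": 0,"rx": 0,"ry": 0,"rz": 0.4},
    {"x": 0,"y": 0,"z": 0,"rx": 0,"ry": 0,"rz": 0}
  ]
}}

```text
clock: 7.85
position: [0.5194, -0.1716, 0.1125]
ee_rot: [0.703, 0.711, -0.0, -0.0]
contact_force: [-2.8, -1.2, 4.6]
finger_gap: 0.122
gripper_force: 41.6
```

```bash
python3 s.py
```

```text
7.85 [ 0.5194 -0.1716  0.1125] F [-2.8 -1.2  4.6] T [-0.221  0.486  0.037] gap 0.12168050546615004 41.61002039909363 yaw 0.71
```

Call:
{"op": "apply_moves", "data": {
  "plan": [
    {"x": 0,"y": 0,"z": 0,"rx": 0,"ry": 0,"rz": 0.2},
    {"x": 0,"y": 0,"z": 0,"rx": 0,"ry": 0,"rz": 0}
  ]
}}

```text
clock: 8.05
position: [0.5194, -0.1716, 0.1125]
ee_rot: [0.709, 0.706, -0.0, -0.0]
contact_force: [-3.4, -0.9, 5.7]
finger_gap: 0.123
gripper_force: 41.6
```

```bash
python3 s.py
```

```text
8.05 [ 0.5194 -0.1716  0.1125] F [-3.4 -0.9  5.7] T [-0.255  0.511  0.159] gap 0.1228060349801939 41.60509943962097 yaw -0.25
```

Call:
{"op": "apply_moves", "data": {
  "plan": [
    {"x": 0,"y": 0,"z": 0,"rx": 0,"ry": 0,"rz": 0.1},
    {"x": 0,"y": 0,"z": 0,"rx": 0,"ry": 0,"rz": 0}
  ]
}}

```text
clock: 8.25
position: [0.5194, -0.1716, 0.1125]
ee_rot: [0.712, 0.703, -0.0, -0.0]
contact_force: [-2.2, -0.9, 5.5]
finger_gap: 0.118
gripper_force: 41.6
```

```bash
python3 s.py
```

```text
8.25 [ 0.5194 -0.1716  0.1125] F [-2.2 -0.9  5.5] T [-0.23   0.492  0.166] gap 0.11797319138955425 41.60344898700714 yaw -0.73
```

Call:
{"op": "apply_moves", "data": {
  "plan": [
    {"x": 0,"y": 0,"z": 0,"rx": 0,"ry": 0,"rz": 0.05},
    {"x": 0,"y": 0,"z": 0,"rx": 0,"ry": 0,"rz": 0},
    {"x": 0,"y": 0,"z": 0,"rx": 0,"ry": 0,"rz": 0},
    {"x": 0,"y": 0,"z": 0,"rx": 0,"ry": 0,"rz": 0},
    {"x": 0,"y": 0,"z": 0,"rx": 0,"ry": 0,"rz": -0.85},
    {"x": 0,"y": 0,"z": 0,"rx": 0,"ry": 0,"rz": -0.85},
    {"x": 0,"y": 0,"z": 0,"rx": 0,"ry": 0,"rz": -0.85},
    {"x": 0,"y": 0,"z": 0,"rx": 0,"ry": 0,"rz": -0.85},
    {"x": 0,"y": 0,"z": 0,"rx": 0,"ry": 0,"rz": -0.85},
    {"x": 0,"y": 0,"z": 0,"rx": 0,"ry": 0,"rz": -0.5},
    {"x": 0,"y": 0,"z": 0,"rx": 0,"ry": 0,"rz": 0},
    {"x": 0,"y": 0,"z": 0,"rx": 0,"ry": 0,"rz": 0},
    {"x": 0,"y": 0,"z": 0,"rx": 0,"ry": 0,"rz": 0},
    {"x": 0,"y": 0,"z": 0,"rx": 0,"ry": 0,"rz": 0}
  ]
}}

```text
clock: 9.65
position: [0.5194, -0.1716, 0.1125]
ee_rot: [0.554, 0.833, -0.0, -0.0]
contact_force: [-2.3, -1.2, 5.9]
finger_gap: 0.122
gripper_force: 41.7
```

```bash
python3 s.py
```

```text
9.65 [ 0.5194 -0.1716  0.1125] F [-2.3 -1.2  5.9] T [-0.206  0.458 -0.201] gap 0.12198671708648624 41.72840416431427 yaw 22.72
```

Call:
{"op": "apply_moves", "data": {
  "plan": [
    {"x": 0,"y": 0,"z": 0,"rx": 0,"ry": 0,"rz": 0.85},
    {"x": 0,"y": 0,"z": 0,"rx": 0,"ry": 0,"rz": 0.85},
    {"x": 0,"y": 0,"z": 0,"rx": 0,"ry": 0,"rz": 0.85},
    {"x": 0,"y": 0,"z": 0,"rx": 0,"ry": 0,"rz": 0.85},
    {"x": 0,"y": 0,"z": 0,"rx": 0,"ry": 0,"rz": 0.85},
    {"x": 0,"y": 0,"z": 0,"rx": 0,"ry": 0,"rz": 0.5},
    {"x": 0,"y": 0,"z": 0,"rx": 0,"ry": 0,"rz": 0},
    {"x": 0,"y": 0,"z": 0,"rx": 0,"ry": 0,"rz": 0},
    {"x": 0,"y": 0,"z": 0,"rx": 0,"ry": 0,"rz": 0},
    {"x": 0,"y": 0,"z": 0,"rx": 0,"ry": 0,"rz": 0},
    {"x": 0,"y": 0,"z": 0,"rx": 0,"ry": 0,"rz": 0}
  ]
}}

```text
clock: 10.75
position: [0.5194, -0.1716, 0.1125]
ee_rot: [0.713, 0.701, -0.0, -0.0]
contact_force: [-3.1, -1.2, 4.7]
finger_gap: 0.119
gripper_force: 41.6
```

```bash
python3 s.py
```

```text
10.75 [ 0.5194 -0.1716  0.1125] F [-3.1 -1.2  4.7] T [-0.215  0.485  0.04 ] gap 0.11876848136463097 41.620588302612305 yaw -0.99
```

Call:
{"op": "apply_moves", "data": {
  "plan": [
    {"x": 0,"y": 0,"z": 0,"rx": 0,"ry": 0,"rz": -0.85},
    {"x": 0,"y": 0,"z": 0,"rx": 0,"ry": 0,"rz": -0.85},
    {"x": 0,"y": 0,"z": 0,"rx": 0,"ry": 0,"rz": -0.85},
    {"x": 0,"y": 0,"z": 0,"rx": 0,"ry": 0,"rz": -0.85},
    {"x": 0,"y": 0,"z": 0,"rx": 0,"ry": 0,"rz": -0.85},
    {"x": 0,"y": 0,"z": 0,"rx": 0,"ry": 0,"rz": -0.5},
    {"x": 0,"y": 0,"z": 0,"rx": 0,"ry": 0,"rz": 0},
    {"x": 0,"y": 0,"z": 0,"rx": 0,"ry": 0,"rz": 0},
    {"x": 0,"y": 0,"z": 0,"rx": 0,"ry": 0,"rz": 0},
    {"x": 0,"y": 0,"z": 0,"rx": 0,"ry": 0,"rz": 0}
  ]
}}

```text
clock: 11.75
position: [0.5194, -0.1716, 0.1125]
ee_rot: [0.554, 0.833, -0.0, -0.0]
contact_force: [-2.4, -0.4, 5.8]
finger_gap: 0.119
gripper_force: 41.6
```

```bash
python3 s.py
```

```text
11.75 [ 0.5194 -0.1716  0.1125] F [-2.4 -0.4  5.8] T [-0.287  0.519 -0.03 ] gap 0.1187795301841934 41.615599393844604 yaw 22.75
```

Call:
{"op": "apply_moves", "data": {
  "plan": [
    {"x": 0,"y": 0,"z": 0,"rx": 0,"ry": 0,"rz": -0.1},
    {"x": 0,"y": 0,"z": 0,"rx": 0,"ry": 0,"rz": 0}
  ]
}}

```text
clock: 11.95
position: [0.5194, -0.1716, 0.1126]
ee_rot: [0.55, 0.835, -0.0, -0.0]
contact_force: [-2.5, -1.4, 4.0]
finger_gap: 0.12
gripper_force: 41.6
```

```bash
python3 s.py
```

```text
11.95 [ 0.5194 -0.1716  0.1126] F [-2.5 -1.4  4. ] T [-0.185  0.476 -0.066] gap 0.12017656442224144 41.64701700210571 yaw 23.25
```

Call:
{"op": "apply_moves", "data": {
  "plan": [
    {"x": 0,"y": 0,"z": 0,"rx": 0,"ry": 0,"rz": -0.2},
    {"x": 0,"y": 0,"z": 0,"rx": 0,"ry": 0,"rz": 0}
  ]
}}

```text
clock: 12.15
position: [0.5194, -0.1716, 0.1125]
ee_rot: [0.543, 0.84, -0.0, -0.0]
contact_force: [-2.6, -0.5, 4.8]
finger_gap: 0.113
gripper_force: 41.6
```

```bash
python3 s.py
```

```text
12.15 [ 0.5194 -0.1716  0.1125] F [-2.6 -0.5  4.8] T [-0.212  0.444 -0.078] gap 0.11347271638402895 41.63997709751129 yaw 24.28
```

Call:
{"op": "apply_moves", "data": {
  "plan": [
    {"x": 0,"y": 0,"z": 0,"rx": 0,"ry": 0,"rz": -0.2},
    {"x": 0,"y": 0,"z": 0,"rx": 0,"ry": 0,"rz": 0}
  ]
}}

```text
clock: 12.35
position: [0.5194, -0.1716, 0.1125]
ee_rot: [0.535, 0.845, -0.0, -0.0]
contact_force: [-3.0, -0.0, 6.0]
finger_gap: 0.121
gripper_force: 41.6
```

```bash
python3 s.py
```

```text
12.35 [ 0.5194 -0.1716  0.1125] F [-3. -0.  6.] T [-0.244  0.436 -0.089] gap 0.1205637203983925 41.6486781835556 yaw 25.27
```

Call:
{"op": "apply_moves", "data": {
  "plan": [
    {"x": 0,"y": 0,"z": 0,"rx": 0,"ry": 0,"rz": -0.5},
    {"x": 0,"y": 0,"z": 0,"rx": 0,"ry": 0,"rz": -0.8},
    {"x": 0,"y": 0,"z": 0,"rx": 0,"ry": 0,"rz": -0.8},
    {"x": 0,"y": 0,"z": 0,"rx": 0,"ry": 0,"rz": -0.8},
    {"x": 0,"y": 0,"z": 0,"rx": 0,"ry": 0,"rz": -0.8},
    {"x": 0,"y": 0,"z": 0,"rx": 0,"ry": 0,"rz": -0.8},
    {"x": 0,"y": 0,"z": 0,"rx": 0,"ry": 0,"rz": -0.8},
    {"x": 0,"y": 0,"z": 0,"rx": 0,"ry": 0,"rz": -0.8},
    {"x": 0,"y": 0,"z": 0,"rx": 0,"ry": 0,"rz": -0.8},
    {"x": 0,"y": 0,"z": 0,"rx": 0,"ry": 0,"rz": -0.8},
    {"x": 0,"y": 0,"z": 0,"rx": 0,"ry": 0,"rz": -0.5}
  ]
}}

```text
clock: 13.45
position: [0.5194, -0.1716, 0.1125]
ee_rot: [0.205, 0.979, -0.0, -0.0]
contact_force: [-3.2, -0.6, 5.4]
finger_gap: 0.121
gripper_force: 41.7
```

```bash
python3 s.py
```

```text
13.45 [ 0.5194 -0.1716  0.1125] F [-3.2 -0.6  5.4] T [-0.198  0.421 -0.095] gap 0.12140526476479864 41.68613076210022 yaw 66.38
```

Call:
{"op": "apply_moves", "data": {
  "plan": [
    {"x": 0,"y": 0,"z": 0,"rx": 0,"ry": 0,"rz": -0.8},
    {"x": 0,"y": 0,"z": 0,"rx": 0,"ry": 0,"rz": -0.8},
    {"x": 0,"y": 0,"z": 0,"rx": 0,"ry": 0,"rz": -0.8},
    {"x": 0,"y": 0,"z": 0,"rx": 0,"ry": 0,"rz": -0.8},
    {"x": 0,"y": 0,"z": 0,"rx": 0,"ry": 0,"rz": -0.8},
    {"x": 0,"y": 0,"z": 0,"rx": 0,"ry": 0,"rz": -0.8},
    {"x": 0,"y": 0,"z": 0,"rx": 0,"ry": 0,"rz": -0.8},
    {"x": 0,"y": 0,"z": 0,"rx": 0,"ry": 0,"rz": -0.8},
    {"x": 0,"y": 0,"z": 0,"rx": 0,"ry": 0,"rz": -0.6},
    {"x": 0,"y": 0,"z": 0,"rx": 0,"ry": 0,"rz": 0},
    {"x": 0,"y": 0,"z": 0,"rx": 0,"ry": 0,"rz": 0}
  ]
}}

```text
clock: 14.55
position: [0.5194, -0.1716, 0.1125]
ee_rot: [-0.098, 0.995, -0.0, -0.0]
contact_force: [-3.0, -1.7, 6.1]
finger_gap: 0.117
gripper_force: 41.6
```

```bash
python3 s.py
```

```text
14.55 [ 0.5194 -0.1716  0.1125] F [-3.  -1.7  6.1] T [-0.175  0.453  0.01 ] gap 0.11701589392039673 41.62828803062439 yaw 101.25
```

Call:
{"op": "apply_moves", "data": {
  "plan": [
    {"x": 0,"y": 0,"z": 0,"rx": 0,"ry": 0,"rz": 0},
    {"x": 0,"y": 0,"z": 0,"rx": 0,"ry": 0,"rz": 0},
    {"x": 0,"y": 0,"z": 0,"rx": 0,"ry": 0,"rz": 0},
    {"x": 0,"y": 0,"z": 0,"rx": 0,"ry": 0,"rz": 0},
    {"x": 0,"y": 0,"z": 0,"rx": 0,"ry": 0,"rz": 0},
    {"x": 0,"y": 0,"z": 0,"rx": 0,"ry": 0,"rz": 0},
    {"x": 0,"y": 0,"z": -20,"rx": 0,"ry": 0,"rz": 0},
    {"x": 0,"y": 0,"z": -30,"rx": 0,"ry": 0,"rz": 0},
    {"x": 0,"y": 0,"z": -40,"rx": 0,"ry": 0,"rz": 0},
    {"x": 0,"y": 0,"z": -40,"rx": 0,"ry": 0,"rz": 0}
  ],
  "claw": 1
}}

```text
clock: 15.55
position: [0.5191, -0.1713, 0.2433]
ee_rot: [-0.098, 0.995, 0.0, -0.001]
contact_force: [-0.3, 0.3, -0.2]
finger_gap: 0.999
gripper_force: 0.0
```

Call:
{"op": "apply_moves", "data": {
  "plan": [
    {"x": 0,"y": 0,"z": 0,"rx": 0,"ry": 0,"rz": 1},
    {"x": 0,"y": 0,"z": 0,"rx": 0,"ry": 0,"rz": 1},
    {"x": 0,"y": 0,"z": 0,"rx": 0,"ry": 0,"rz": 1},
    {"x": 0,"y": 0,"z": 0,"rx": 0,"ry": 0,"rz": 1},
    {"x": 0,"y": 0,"z": 0,"rx": 0,"ry": 0,"rz": 1},
    {"x": 0,"y": 0,"z": 0,"rx": 0,"ry": 0,"rz": 1},
    {"x": 0,"y": 0,"z": 0,"rx": 0,"ry": 0,"rz": 1},
    {"x": 0,"y": 0,"z": 0,"rx": 0,"ry": 0,"rz": 1},
    {"x": 0,"y": 0,"z": 0,"rx": 0,"ry": 0,"rz": 1},
    {"x": 0,"y": 0,"z": 0,"rx": 0,"ry": 0,"rz": 1},
    {"x": 0,"y": 0,"z": 0,"rx": 0,"ry": 0,"rz": 1},
    {"x": 0,"y": 0,"z": 0,"rx": 0,"ry": 0,"rz": 1},
    {"x": 0,"y": 0,"z": 0,"rx": 0,"ry": 0,"rz": 1},
    {"x": 0,"y": 0,"z": 0,"rx": 0,"ry": 0,"rz": 1},
    {"x": 0,"y": 0,"z": 0,"rx": 0,"ry": 0,"rz": 1},
    {"x": 0,"y": 0,"z": 0,"rx": 0,"ry": 0,"rz": 1},
    {"x": 0,"y": 0,"z": 0,"rx": 0,"ry": 0,"rz": 1},
    {"x": 0,"y": 0,"z": 0,"rx": 0,"ry": 0,"rz": 1},
    {"x": 0,"y": 0,"z": 0,"rx": 0,"ry": 0,"rz": 0}
  ]
}}

```text
clock: 17.45
position: [0.5195, -0.1714, 0.2423]
ee_rot: [0.635, 0.773, -0.0, -0.0]
contact_force: [-1.0, -1.4, 0.9]
finger_gap: 1.0
gripper_force: 0.0
```

```bash
python3 s.py; python3 - <<'E'
from rig import bot
from h import *
o=bot.get_obs();go(o,(.502,-.0785,.062),10.7)
c=bot.camera("wrist");cv2.imwrite("pics/w4.png",cv2.convertScaleAbs(c["color"],alpha=1.6))
print(proj(c,(.502,-.0785,.064)))
E
```

```text
17.45 [ 0.5195 -0.1714  0.2423] F [-1.  -1.4  0.9] T [-0.062  0.022  0.03 ] gap 0.9997383959771673 0.0 yaw 11.2
shift [ 94.5   0.9 180.3] turn [-0.  -0.   0.1]
[280.72782008  72.97117969]
```

View pics/w4.png

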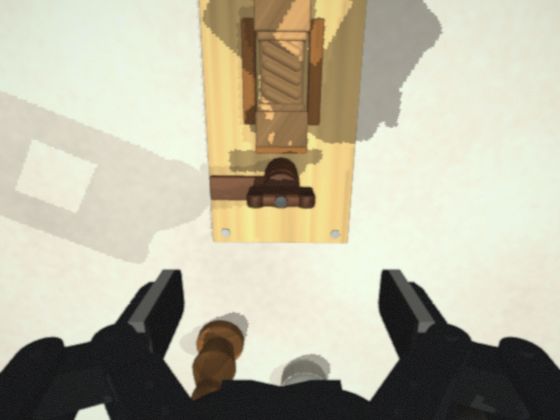

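The strap now stands square to the blank, pointing left from (281,202). The roped middle of the blank is centred near (282,71), against a prediction of (281,73).

Call:
{"op": "apply_moves", "data": {
  "plan": [
    {"x": 32,"y": 1,"z": 0,"rx": 0,"ry": 0,"rz": 0.1},
    {"x": 32,"y": 0,"z": 0,"rx": 0,"ry": 0,"rz": 0},
    {"x": 31,"y": 0,"z": 0,"rx": 0,"ry": 0,"rz": 0},
    {"x": 0,"y": 0,"z": 40,"rx": 0,"ry": 0,"rz": 0},
    {"x": 0,"y": 0,"z": 40,"rx": 0,"ry": 0,"rz": 0},
    {"x": 0,"y": 0,"z": 30,"rx": 0,"ry": 0,"rz": 0},
    {"x": 0,"y": 0,"z": 20,"rx": 0,"ry": 0,"rz": 0},
    {"x": 0,"y": 0,"z": 0,"rx": 0,"ry": 0,"rz": 0},
    {"x": 0,"y": 0,"z": 0,"rx": 0,"ry": 0,"rz": 0}
  ]
}}

```text
clock: 18.4
position: [0.5027, -0.078, 0.1125]
ee_rot: [0.637, 0.771, -0.0, -0.0]
contact_force: [-0.1, -0.1, 0.1]
finger_gap: 1.0
gripper_force: 0.0
```

```bash
python3 s.py; python3 - <<'E'
from rig import bot
from h import *
o=bot.get_obs();go(o,(.502,-.0785,.062),10.7)
E
```

```text
18.4 [ 0.5027 -0.078   0.1125] F [-0.1 -0.1  0.1] T [-0.004 -0.032  0.058] gap 0.9999590078392112 0.0 yaw 10.82
shift [-0.4 -0.8 50.5] turn [-0.   -0.    0.02]
```

Call:
{"op": "apply_moves", "data": {
  "plan": [
    {"x": 0,"y": -0.5,"z": 20,"rx": 0,"ry": 0,"rz": 0},
    {"x": 0,"y": 0,"z": 15,"rx": 0,"ry": 0,"rz": 0},
    {"x": 0,"y": 0,"z": 10,"rx": 0,"ry": 0,"rz": 0},
    {"x": 0,"y": 0,"z": 5,"rx": 0,"ry": 0,"rz": 0},
    {"x": 0,"y": 0,"z": 0,"rx": 0,"ry": 0,"rz": 0}
  ]
}}

```text
clock: 18.9
position: [0.5024, -0.0781, 0.0625]
ee_rot: [0.638, 0.77, 0.0, 0.0]
contact_force: [-0.3, 1.0, -0.7]
finger_gap: 0.996
gripper_force: 0.0
```

Call:
{"op": "apply_moves", "data": {
  "plan": [
    {"x": 0,"y": 0,"z": 0,"rx": 0,"ry": 0,"rz": 0},
    {"x": 0,"y": 0,"z": 0,"rx": 0,"ry": 0,"rz": 0},
    {"x": 0,"y": 0,"z": 0,"rx": 0,"ry": 0,"rz": 0},
    {"x": 0,"y": 0,"z": 0,"rx": 0,"ry": 0,"rz": 0},
    {"x": 0,"y": 0,"z": 0,"rx": 0,"ry": 0,"rz": 0},
    {"x": 0,"y": 0,"z": 0,"rx": 0,"ry": 0,"rz": 0},
    {"x": 0,"y": 0,"z": 0,"rx": 0,"ry": 0,"rz": 0}
  ],
  "claw": -1,
  "grip_force": 40
}}

```text
clock: 19.6
position: [0.5025, -0.0781, 0.0629]
ee_rot: [0.638, 0.77, 0.0, 0.0]
contact_force: [-1.6, 0.0, 5.7]
finger_gap: 0.412
gripper_force: 41.0
```

```bash
python3 s.py
```

```text
19.6 [ 0.5025 -0.0781  0.0629] F [-1.6  0.   5.7] T [0.071 0.162 0.004] gap 0.4115835250214527 41.025989055633545 yaw 10.74
```

Call:
{"op": "apply_moves", "data": {
  "plan": [
    {"x": 0,"y": 0,"z": -3,"rx": 0,"ry": 0,"rz": 0},
    {"x": 0,"y": 0,"z": -7,"rx": 0,"ry": 0,"rz": 0},
    {"x": 0,"y": 0,"z": -10,"rx": 0,"ry": 0,"rz": 0},
    {"x": 0,"y": 0,"z": -15,"rx": 0,"ry": 0,"rz": 0},
    {"x": 0,"y": 0,"z": -15,"rx": 0,"ry": 0,"rz": 0},
    {"x": 0,"y": 0,"z": -15,"rx": 0,"ry": 0,"rz": 0},
    {"x": 0,"y": 0,"z": -15,"rx": 0,"ry": 0,"rz": 0},
    {"x": 0,"y": 0,"z": 0,"rx": 0,"ry": 0,"rz": 0},
    {"x": 0,"y": 0,"z": 0,"rx": 0,"ry": 0,"rz": 0}
  ]
}}

```text
clock: 20.5
position: [0.5022, -0.0781, 0.1427]
ee_rot: [0.638, 0.77, 0.0, 0.0]
contact_force: [-0.6, 0.1, -1.7]
finger_gap: 0.414
gripper_force: 40.3
```

```bash
python3 s.py; python3 - <<'E'
from rig import bot
from h import *
o=bot.get_obs();go(o,(.5185,.2685,.1429),15.8)
c=bot.camera("wrist");cv2.imwrite("pics/w5.png",cv2.convertScaleAbs(c["color"],alpha=1.6))
E
```

```text
20.5 [ 0.5022 -0.0781  0.1427] F [-0.6  0.1 -1.7] T [-0.007  0.029  0.015] gap 0.41361463277043536 40.25249004364014 yaw 10.75
shift [ 3.374e+02  8.070e+01 -2.000e-01] turn [ 0.01  0.   -1.01]
```

View pics/w5.png

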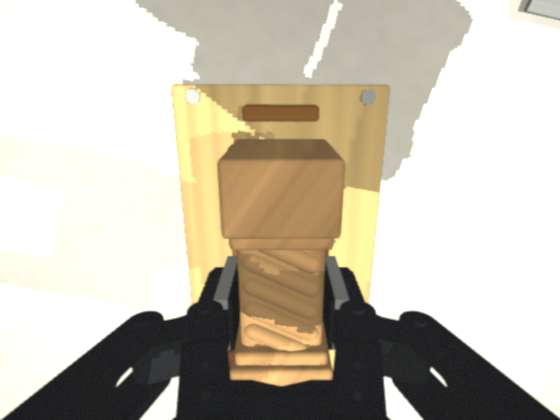

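The blank is out of the cradle and held level, with the pads on the roped middle (rows 245–345).

Call:
{"op": "apply_moves", "data": {
  "plan": [
    {"x": 12,"y": 3,"z": 0,"rx": 0,"ry": 0,"rz": 0},
    {"x": 25,"y": 6,"z": 0,"rx": 0,"ry": 0,"rz": 0},
    {"x": 25,"y": 6,"z": 0,"rx": 0,"ry": 0,"rz": 0},
    {"x": 25,"y": 6,"z": 0,"rx": 0,"ry": 0,"rz": 0},
    {"x": 25,"y": 6,"z": 0,"rx": 0,"ry": 0,"rz": 0},
    {"x": 25,"y": 6,"z": 0,"rx": 0,"ry": 0,"rz": 0},
    {"x": 25,"y": 6,"z": 0,"rx": 0,"ry": 0,"rz": 0},
    {"x": 25,"y": 6,"z": 0,"rx": 0,"ry": 0,"rz": 0},
    {"x": 25,"y": 6,"z": 0,"rx": 0,"ry": 0,"rz": 0},
    {"x": 25,"y": 6,"z": 0,"rx": 0,"ry": 0,"rz": 0},
    {"x": 25,"y": 6,"z": 0,"rx": 0,"ry": 0,"rz": 0},
    {"x": 25,"y": 6,"z": 0,"rx": 0,"ry": 0,"rz": 0},
    {"x": 25,"y": 6,"z": 0,"rx": 0,"ry": 0,"rz": 0},
    {"x": 25,"y": 6,"z": 0,"rx": 0,"ry": 0,"rz": 0},
    {"x": 0,"y": 0,"z": 0,"rx": 0,"ry": 0,"rz": -0.5},
    {"x": 0,"y": 0,"z": 0,"rx": 0,"ry": 0,"rz": -0.5},
    {"x": 0,"y": 0,"z": 0,"rx": 0,"ry": 0,"rz": 0},
    {"x": 0,"y": 0,"z": 0,"rx": 0,"ry": 0,"rz": 0}
  ]
}}

```text
clock: 22.35
position: [0.5182, 0.2684, 0.1416]
ee_rot: [0.604, 0.797, -0.001, -0.0]
contact_force: [0.2, 0.8, -0.6]
finger_gap: 0.409
gripper_force: 40.2
```

```bash
python3 s.py; python3 - <<'E'
from rig import bot
from h import *
o=bot.get_obs();go(o,(.518,.2685,.0515),15.8)
c=bot.camera("wrist")
for a,b in((100,75),(100,-75),(-100,75),(-100,-75)):
  t=np.deg2rad(15.79);p=np.array([.5174,.2685])+R.from_euler('z',t).as_matrix()[:2,:2]@[a/1e3,b/1e3];print(proj(c,[*p,.006]).round())
cv2.imwrite("pics/w6.png",cv2.convertScaleAbs(c["color"],alpha=1.6))
E
```

```text
22.35 [0.5182 0.2684 0.1416] F [ 0.2  0.8 -0.6] T [-0.012  0.001  0.015] gap 0.40888710608395057 40.223867297172546 yaw 15.69
shift [ 0.2 -0.1 90.1] turn [-0.01  0.   -0.02]
[418.  99.]
[396. 282.]
[139.  99.]
[162. 282.]
```

View pics/w6.png

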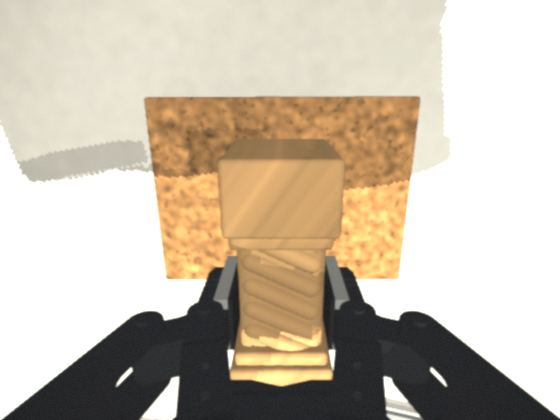

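The mat's corners are at (145,97), (419,97), (168,278) and (399,278), and the blank is centred over it at column 281.

Call:
{"op": "apply_moves", "data": {
  "plan": [
    {"x": 0,"y": 0,"z": 20,"rx": 0,"ry": 0,"rz": 0},
    {"x": 0,"y": 0,"z": 25,"rx": 0,"ry": 0,"rz": 0},
    {"x": 0,"y": 0,"z": 20,"rx": 0,"ry": 0,"rz": 0},
    {"x": 0,"y": 0,"z": 10,"rx": 0,"ry": 0,"rz": 0},
    {"x": 0,"y": 0,"z": 5,"rx": 0,"ry": 0,"rz": 0},
    {"x": 0,"y": 0,"z": 3,"rx": 0,"ry": 0,"rz": 0},
    {"x": 0,"y": 0,"z": 2,"rx": 0,"ry": 0,"rz": 0},
    {"x": 0,"y": 0,"z": 2,"rx": 0,"ry": 0,"rz": 0},
    {"x": 0,"y": 0,"z": 1,"rx": 0,"ry": 0,"rz": 0},
    {"x": 0,"y": 0,"z": 0,"rx": 0,"ry": 0,"rz": 0},
    {"x": 0,"y": 0,"z": 0,"rx": 0,"ry": 0,"rz": 0}
  ]
}}

```text
clock: 23.5
position: [0.519, 0.2682, 0.0546]
ee_rot: [0.604, 0.797, 0.0, 0.0]
contact_force: [-0.4, -1.0, -2.2]
finger_gap: 0.411
gripper_force: 40.2
```

Call:
{"op": "apply_moves", "data": {
  "plan": [
    {"x": 0,"y": 0,"z": 1,"rx": 0,"ry": 0,"rz": 0},
    {"x": 0,"y": 0,"z": 0,"rx": 0,"ry": 0,"rz": 0}
  ]
}}

```text
clock: 23.7
position: [0.5189, 0.2681, 0.0533]
ee_rot: [0.604, 0.797, 0.0, 0.0]
contact_force: [-0.3, 0.4, -2.0]
finger_gap: 0.41
gripper_force: 40.2
```

Call:
{"op": "apply_moves", "data": {
  "plan": [
    {"x": 0,"y": 0,"z": 1,"rx": 0,"ry": 0,"rz": 0},
    {"x": 0,"y": 0,"z": 0,"rx": 0,"ry": 0,"rz": 0}
  ]
}}

```text
clock: 23.9
position: [0.5188, 0.2681, 0.0522]
ee_rot: [0.604, 0.797, -0.0, -0.0]
contact_force: [0.5, -1.0, -2.4]
finger_gap: 0.41
gripper_force: 40.2
```

Call:
{"op": "apply_moves", "data": {
  "plan": [
    {"x": 0,"y": 0,"z": 1,"rx": 0,"ry": 0,"rz": 0},
    {"x": 0,"y": 0,"z": 0,"rx": 0,"ry": 0,"rz": 0}
  ]
}}

```text
clock: 24.1
position: [0.5188, 0.2681, 0.0512]
ee_rot: [0.604, 0.797, -0.0, -0.0]
contact_force: [0.2, 0.0, -1.7]
finger_gap: 0.414
gripper_force: 40.2
```

Call:
{"op": "apply_moves", "data": {
  "plan": [
    {"x": 0,"y": 0,"z": 0.5,"rx": 0,"ry": 0,"rz": 0},
    {"x": 0,"y": 0,"z": 0,"rx": 0,"ry": 0,"rz": 0}
  ]
}}

```text
clock: 24.3
position: [0.5189, 0.2681, 0.0509]
ee_rot: [0.604, 0.797, 0.0, 0.0]
contact_force: [-0.7, -0.6, -0.5]
finger_gap: 0.416
gripper_force: 40.3
```

Call:
{"op": "apply_moves", "data": {
  "plan": [
    {"x": 0,"y": 0,"z": 0.5,"rx": 0,"ry": 0,"rz": 0},
    {"x": 0,"y": 0,"z": 0,"rx": 0,"ry": 0,"rz": 0}
  ]
}}

```text
clock: 24.5
position: [0.5189, 0.2682, 0.0509]
ee_rot: [0.604, 0.797, 0.0, 0.0]
contact_force: [-2.4, -0.6, 5.7]
finger_gap: 0.411
gripper_force: 41.1
```

Contact: the upward force has come on at a height of 50.9 mm, as predicted. I'll release, then lift straight up.

Call:
{"op": "apply_moves", "data": {
  "plan": [
    {"x": 0,"y": 0,"z": 0,"rx": 0,"ry": 0,"rz": 0},
    {"x": 0,"y": 0,"z": 0,"rx": 0,"ry": 0,"rz": 0},
    {"x": 0,"y": 0,"z": 0,"rx": 0,"ry": 0,"rz": 0},
    {"x": 0,"y": 0,"z": 0,"rx": 0,"ry": 0,"rz": 0},
    {"x": 0,"y": 0,"z": 0,"rx": 0,"ry": 0,"rz": 0},
    {"x": 0,"y": 0,"z": 0,"rx": 0,"ry": 0,"rz": 0},
    {"x": 0,"y": 0,"z": -20,"rx": 0,"ry": 0,"rz": 0},
    {"x": 0,"y": 0,"z": -40,"rx": 0,"ry": 0,"rz": 0},
    {"x": 0,"y": 0,"z": -40,"rx": 0,"ry": 0,"rz": 0},
    {"x": 0,"y": 0,"z": -40,"rx": 0,"ry": 0,"rz": 0},
    {"x": -40,"y": 0,"z": -20,"rx": 0,"ry": 0,"rz": 0},
    {"x": -40,"y": 0,"z": 0,"rx": 0,"ry": 0,"rz": 0},
    {"x": 0,"y": 0,"z": 0,"rx": 0,"ry": 0,"rz": 0}
  ],
  "claw": 1
}}

```text
clock: 25.8
position: [0.5418, 0.1879, 0.2115]
ee_rot: [0.605, 0.796, 0.0, 0.001]
contact_force: [-0.8, 0.5, -0.1]
finger_gap: 0.998
gripper_force: 0.0
```

```bash
python3 s.py; python3 - <<'E'
from rig import bot
import cv2
c=bot.camera("wrist");cv2.imwrite("pics/w7.png",cv2.convertScaleAbs(c["color"],alpha=1.6))
E
```

```text
25.8 [0.5418 0.1879 0.2115] F [-0.8  0.5 -0.1] T [-0.023  0.054  0.009] gap 0.9975246573578677 0.0 yaw 15.57
```

View pics/w7.png

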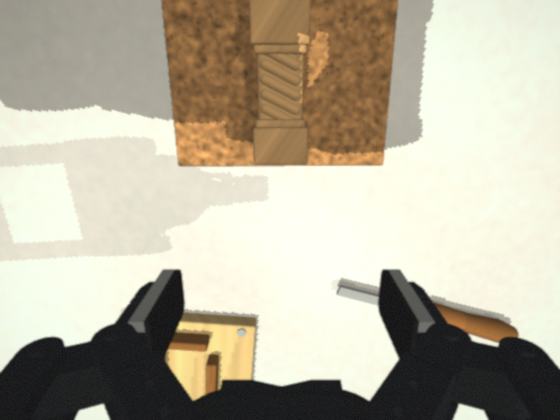

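The blank stands upright on the mat, centred between its edges at column 280, and the gripper is clear of it.

```bash
python3 -c "
from rig import bot
print(bot.hand_in())"
```

```text
the job is handed in; nothing more can be done
None
```

The job is handed in after about 26 s: the knob was rocked free at about 0.2 N m, the strap turned square to the blank, and the blank set upright in the middle of the mat; no verdict came back.

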